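Release the latched connector press and bring its board out

ROBOT

A 6-joint arm with a two-finger parallel gripper is mounted at the origin on a cart in front of the work surface, level with it; the furniture and walls round the work are solid. World frame = base frame: x ahead of the robot, y to its left, z up, the work surface at z = 0. Lengths are in m, angles in rad, forces in N, time in s.
With the tool pointing down it reaches from about 0.4 to 0.825 m from the base axis. Payload 7 kg.
Tool frame: the origin (TCP) lies on the centre line of the jaws, within the pads' length; the fingertips stand arm.tip_reach ahead of it and the grasp point (between the pads) lies 5 mm behind it (arm.tip_reach is the distance from the TCP to the fingertips, in m); z points along the fingers, y is the line along which they close (so a half turn about z gives the same grasp; the last joint's range is limited). The gripper opens to 88 mm and grips with 3 to 60 N. Pads are 19 mm wide; open, the fingers measure 130 mm over their backs; the gripper's body (78 mm by 193 mm) begins 47 mm behind the grasp point.
Start: joints at [-1.031, 0.359, 0.012, 0, -1.224, -0.288], TCP at [0.168, -0.654, 0.241] pointing down, gripper open.
Joint ranges: [-3.07, 3.07], [-1.43, 2.12], [-1.02, 1.25], [-3.03, 1.67], [-3.05, -0], [-3.03, 3.03]. Speed limits (rad/s): [2.39, 2.39, 3.01, 3.14, 3.14, 3.14].

INTERFACE

Orientations are given as [roll, pitch, yaw] about the fixed x, y, z axes, in that order (R = Rz(yaw) Ry(pitch) Rx(roll)).
In Python, from station import status, optics, order, arm gives the robot as it stands. The module is installed in compiled form; this text tells all that it offers.
- The arm moves only by the shell command python3 -m jog 'ROWS' [FORCE]. ROWS is JSON, a list of rows, each a list of 3 entries, a list of its own where there are three numbers: the gripper command: -1 is shut, 1 is fully open, values between are in proportion, then the shift along the tool's x, y, z in mm, then the turn about the tool's z in rad. A call has 1 to 20 rows; each row is the pose to reach, as a shift and turn from the pose commanded when the call began, along the tool's axes at that moment; what a row does not reach only later rows make up. A row lasts 1/8 s, in which the tool goes at most 62.5 mm and 10.7 degrees, less where a joint would pass 70% of its speed; a pose out of reach is approached as far as the arm can. A call with a gripper value outside its range is refused whole. The fingers move at their own pace and stop on an object; FORCE is the grip in N (left out, the last holds). Time passes only in rows, so rows that repeat a pose let the fingers close. It gives the time, the measured TCP pose, the force, the opening and the grip force at its end, in the units of the state.
- status.get_state(): the state, without advancing time (a new reading comes with each control period).
- optics.grab_frame(name): name is "side" or "top" or "wrist"; returns a dict with "color" (480x640x3 uint8, red, green, blue), "mtx" (3x3 intrinsics, pixels), "cam_to_world" (4x4, takes a point from camera to world coordinates). Camera axes: x right, y down, z forward; pixel columns grow to the right and rows downward; lengths in m; the calibration is good to about 2 mm. A picture is of the moment at which its call begins. There is no depth.
- order.job_done(): hands the job in; it is judged then, once.
The state is a dict: "t": time; "q": joint angles; "qd": joint speeds; "joint_efforts": joint torques, N m; "eef_pos": TCP position; "ee_rot": TCP orientation; "force": force on the tool from outside, world axes, zero at the start; "moment": the same for the moment, N m; "width": finger opening in m; "gripper_force": force on a finger pad.
Only numpy, scipy, OpenCV 4.12 (cv2) and the standard library are available. Lean on these libraries where they do the work, as an engineer would, in place of code of your own. Each camera call takes 0.05 s, during which the arm holds its last target. There are 200 camera calls.

TASK

The small connector press has stopped with its ram latched down over the board. With your fingertips reach in through the window of the sloping guard, without touching the guard, and press the release lever until the ram springs fully up; only then push the shuttle by its upright handle all the way to the left, to its stop, so that the board comes out from under the press. Do not touch the board: it stays lying in its nest, and the things lying round the press stay where they are.

Things in the scene. Friction and masses are not known exactly. Their poses are not given: they have to be found in the camera images.
- press: small press, grey cast frame fixed to the bench; column, head and air cylinder at the back (press x +6 to +91 mm, up to z 162 mm), base plate running out to y +189 mm on its left (unloading end). Origin on the bench top; x away from the robot's side, y to the press's left along the shuttle, z up. It stands roughly square to the robot (yaw -0.35 to 0.15)
- press_guard: grey sheet-metal guard before the head, 120 mm wide, sloping 18 degrees, low edge to the robot; not to be touched. Origin: middle of its window, on the outer face, 98 mm above the bench; x up the slope away from the robot, y left, z out. Clear opening 64 x 64 mm. Front edge 44 mm below the origin along -x (press x -107 mm), 84 mm above the bench; its side skirts reach down to 62 mm
- release_lever (a joint): the pawl's release lever, rad: 0 at rest (latched), 0.30 pressed right down against its stop. Sprung: 2 to 6 N at the pad, and it comes back up by itself when let go (only part of the way, to about 0.16, once the ram is up). The pawl lets go of the ram at about 0.16 rad (7 mm of pad travel); the stop is at 13 mm of travel
- lever_pad (a point): middle of the top face of the lever's black ribbed pad (24 mm along press x, 28 mm along press y), under the window's middle and about 20 mm below it. The pad is pressed down; it moves almost straight down (press -z, and up to 5 mm toward the robot)
- ram (a joint): height of the ram over its latched position, m: 0 latched down over the board, 0.018 fully up. Springs up by itself when the lever is pressed, and stays up
- shuttle (a joint): travel of the shuttle, m: 0 with the board under the ram, 0.12 at the stop of the unloading end; grows toward the press's left (press +y). Slides with about 1 to 3 N of friction and stays where it is left; while the ram is down the board is caught under it and the shuttle cannot go
- shuttle_handle (a point): on the axis of the shuttle's upright black handle, 70 mm above the bench: a round spindle 15 to 20 mm thick from 30 to 88 mm above the bench, in front of the guard at press (-135, 0) mm when the shuttle is at 0; it travels with the shuttle. From its foot a flat arm 18 mm wide (top 30 mm above the bench) leads back under the guard
- nest (a point): middle of the floor of the board's nest on the shuttle, 30 mm above the bench; the nest has a 7 mm high rim
- board: loose circuit board 44 x 62 x 16 mm with a tall black connector, lying in the nest; origin at the middle of its underside, z up. Not to be touched
- side_cutters: pair of side cutters lying to the right of the press, 50 x 130 x 12 mm; origin at the middle of the underside; leave alone
- loupe: black eye loupe standing front right of the press, 41 mm diameter, 36 mm high; origin at the middle of the underside; leave alone
- connector_block: loose terminal block left of the unloading end, 18 x 52 x 19 mm; origin at the middle of the underside; leave alone
- tweezers: tweezers lying left of the press, 10 x 126 x 9 mm; origin at the middle of the underside; leave alone

How it is judged:
By the outcome, as a careful person would: the job done as asked, in the order asked, and still so for the second after the job is handed in, with the robot touching nothing.
It also fails if it takes over 42 s, if anything falls off the work surface, if the arm or the gripper's body presses on something with over 40 N, if the wrist force passes 120 N, or if a joint passes its speed limit or range.

## Working session

There is one attempt and no reset: what is moved stays moved. The work goes in short steps, Python scripts to look and compute and a shell command to move; the robot and the scene stay as the last step left them, time stands still between calls to the robot, and variables do not carry over. Pictures are saved under pics/ and viewed, at most 10 in all, crops included, and the job is handed in when it is done.

```bash
mkdir -p pics; python3 - <<'E'
from station import status, optics, arm
import cv2
s=status.get_state();print(s['t'],s['eef_pos'],s['ee_rot'],s['width'],arm.tip_reach)
for n in("top","side"):
    f=optics.grab_frame(n);cv2.imwrite(f"pics/{n}0.png",f["color"][:,:,::-1]);print(n,f["mtx"].tolist(),f["cam_to_world"].round(4).tolist())
E
```

```text
0.0 [ 0.16803521 -0.65326138  0.23959442] [ 3.13991098e+00 -1.54097856e-04 -2.88991525e+00] 0.08772818298234682 0.014
top [[499.74082309441894, 0.0, 320.75037347684963], [0.0, 499.74082309441894, 239.76185600968432], [0.0, 0.0, 1.0]] [[-0.0293, -0.9875, 0.155, 0.4301], [-0.9992, 0.0244, -0.033, -0.0492], [0.0288, -0.1558, -0.9874, 0.9217], [0.0, 0.0, 0.0, 1.0]]
side [[496.493867867919, 0.0, 314.3208782804231], [0.0, 496.493867867919, 237.02652233135515], [0.0, 0.0, 1.0]] [[0.9677, -0.136, 0.2124, 0.3799], [-0.2513, -0.4468, 0.8586, -0.7985], [-0.0219, -0.8842, -0.4665, 0.492], [0.0, 0.0, 0.0, 1.0]]
```

View pics/top0.png

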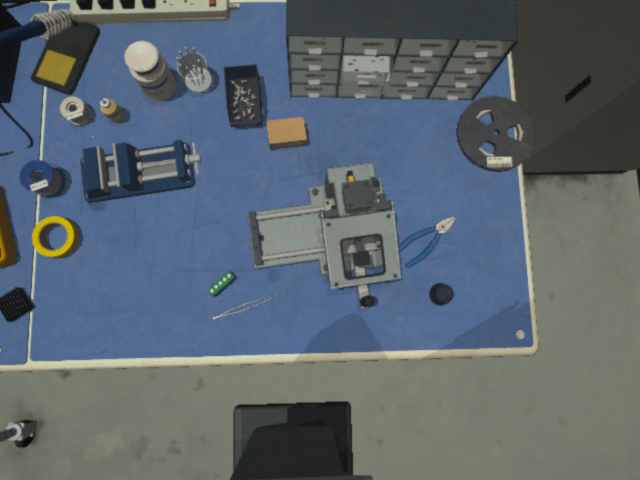

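View pics/side0.png

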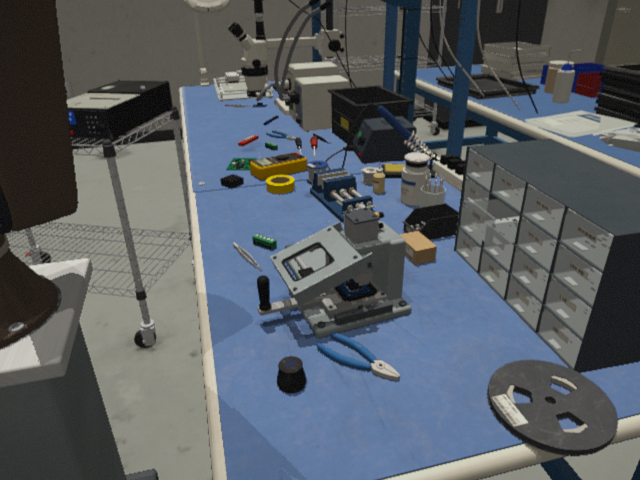

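The top view shows the guard window at about (363,257), the black lever pad at (362,258) and the handle top at (367,301). The side view shows the handle at (264,292). Next I'll enlarge both.

```bash
python3 - <<'E'
import cv2,numpy as np
t=cv2.imread("pics/top0.png")[215:315,310:410];s=cv2.imread("pics/side0.png")[215:335,245:365]
cv2.imwrite("pics/crop0.png",np.hstack([cv2.resize(a,(400,400),interpolation=cv2.INTER_CUBIC) for a in(t,s)]))
E
```

```text
(no output)
```

View pics/crop0.png

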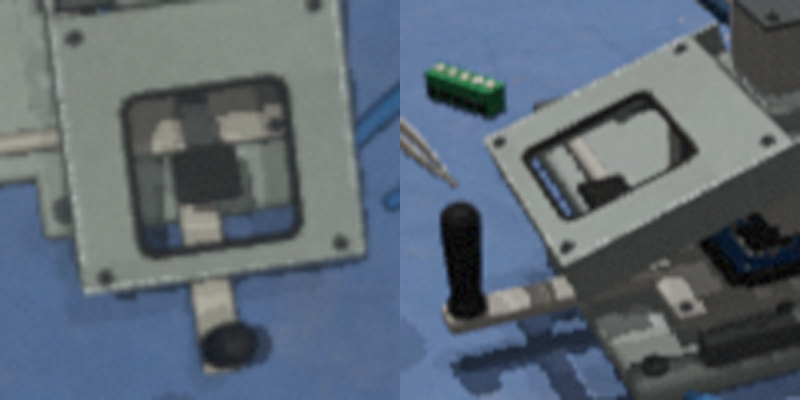

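Crop (left, top view ×4): window corners at about (128,95), (288,78), (300,235), (142,254); front guard edge from (85,293) to (365,258); pad middle at (208,172); handle top at (230,342). Right (side view ×3.33): handle top at (459,210), window corners at about (525,155), (650,95), (695,155), (585,218).

```bash
cat > h.py <<'E'
import numpy as np
from station import optics,status
def ray(f,p):
    d=f["cam_to_world"][:3,:3]@np.linalg.inv(f["mtx"])@[p[0],p[1],1];return f["cam_to_world"][:3,3],d/np.linalg.norm(d)
def plane(f,p,z):
    o,d=ray(f,p);return o+d*(z-o[2])/d[2]
def tri(rs):
    A=sum(np.eye(3)-np.outer(d,d) for o,d in rs);b=sum((np.eye(3)-np.outer(d,d))@o for o,d in rs);return np.linalg.solve(A,b)
E
python3 - <<'E'
from h import *
np.set_printoptions(precision=4,suppress=True)
t=optics.grab_frame("top");s=optics.grab_frame("side")
T=lambda x,y:(310+x/4-.375,215+y/4-.375)
S=lambda x,y:(245+(x-400)*.3-.35,215+y*.3-.35)
# order: back-left, back-right, front-right, front-left (robot's view)
wt=[T(128,95),T(288,78),T(300,235),T(142,254)]
P=[plane(t,p,z) for p,z in zip(wt,[.108,.108,.088,.088])];print(np.array(P),"c",np.mean(P,0))
c=np.mean(P,0)
e=(P[0]-P[1])+(P[3]-P[2]);print("yaw win",np.arctan2(-e[0],e[1]))
a,b=plane(t,T(85,293),.084),plane(t,T(365,258),.084);e=a-b;print("front edge",a,b,np.linalg.norm(e),"yaw",np.arctan2(-e[0],e[1]))
print("pad top z.078",plane(t,T(208,172),.078))
h=plane(t,T(230,342),.088);print("handle top",h)
# checks with side
print("side handle z.088",plane(s,S(461,212),.088),"tri",tri([ray(t,T(230,342)),ray(s,S(461,212))]))
Q=[S(648,93),S(696,155),S(585,220),S(525,153)]
for n,p,q in zip("BL BR FR FL".split(),wt,Q):print(n,tri([ray(t,p),ray(s,q)]))
print("side win z098",np.mean([plane(s,q,z) for q,z in zip(Q,[.108,.108,.088,.088])],0))
E
```

```text
[[ 0.5592 -0.111   0.108 ]
 [ 0.5647 -0.1777  0.108 ]
 [ 0.5012 -0.1826  0.088 ]
 [ 0.495  -0.116   0.088 ]] c [ 0.5301 -0.1468  0.098 ]
yaw win 0.0872955682374787
front edge [ 0.4797 -0.0918  0.084 ] [ 0.4911 -0.2103  0.084 ] 0.11902265170517182 yaw 0.09626096562150582
pad top z.078 [ 0.53   -0.1462  0.078 ]
handle top [ 0.4575 -0.1513  0.088 ]
side handle z.088 [ 0.4558 -0.1617  0.088 ] tri [ 0.4573 -0.152   0.0818]
BL [ 0.5586 -0.1109  0.1071]
BR [ 0.5635 -0.1773  0.1088]
FR [ 0.5049 -0.1833  0.0873]
FL [ 0.4948 -0.116   0.0867]
side win z098 [ 0.5307 -0.1478  0.098 ]
```

```bash
python3 -m jog '[[-1,[-475,401,30],0.16],[-1,[-475,401,30],0.16],[-1,[-475,401,30],0.16],[-1,[-475,401,30],0.16],[-1,[-475,401,30],0.16],[-1,[-475,401,30],0.16],[-1,[-475,401,30],0.16],[-1,[-475,401,30],0.16],[-1,[-475,401,30],0.16],[-1,[-475,401,30],0.16],[-1,[-475,401,30],0.16],[-1,[-475,401,30],0.16],[-1,[-475,401,30],0.16],[-1,[-475,401,30],0.16],[-1,[-475,401,30],0.16],[-1,[-475,401,30],0.16]]' 20; python3 - <<'E'
from h import *
import cv2
print(status.get_state())
a=[cv2.cvtColor(optics.grab_frame(n)["color"],cv2.COLOR_RGB2BGR) for n in("wrist","side")]
cv2.imwrite("pics/w1.png",np.hstack([cv2.resize(a[0],(400,300)),a[1][150:375,200:500].repeat(1,0) if 0 else cv2.resize(a[1][120:345,200:500],(400,300))]))
E
```

```text
t: 2.2
eef_pos: [0.5281, -0.1474, 0.2107]
ee_rot: [-3.142, 0.0, -3.05]
force: [-0.7, -0.2, 0.3]
width: 0.0002
gripper_force: 0.0
{'t': 2.2, 'q': array([ 8.52212607e-02,  1.73271051e-01, -3.13017413e-01,  1.84345515e-05,
       -1.08429058e+00, -1.56491448e+00]), 'qd': array([ 0.00395138,  0.00259424, -0.00189207, -0.00029783,  0.00176416,
       -0.00068595]), 'joint_efforts': array([-7.40322238e-02, -4.17282414e+01,  2.74671239e+01,  6.54000521e+00,
       -8.05322221e-02,  1.25010160e-03]), 'eef_pos': array([ 0.52811832, -0.14738837,  0.21069137]), 'ee_rot': array([-3.14157508e+00,  2.17180154e-04, -3.05048093e+00]), 'force': array([-0.67559539, -0.19151635,  0.29088188]), 'moment': array([ 0.02371307, -0.05132839,  0.02127865]), 'gripper_force': 0.0, 'width': 0.0001620350024457735}
```

View pics/w1.png

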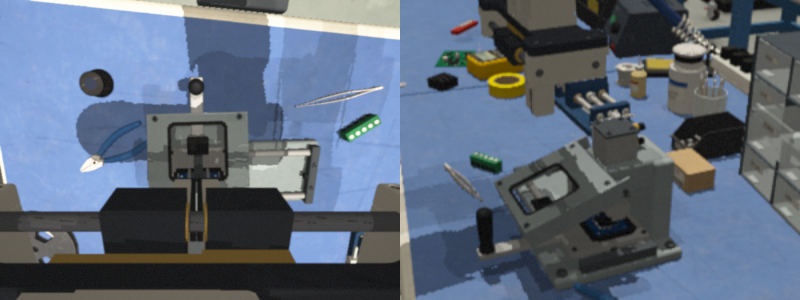

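Left (wrist view): window corners at about (168,123), (229,123), (168,179), (230,179), pad at (198,145), handle top at (196,87). Right (side view): the shut gripper is high over the press and clear of it. I'll cross-check with the wrist camera.

```bash
python3 - <<'E'
from h import *
import cv2
np.set_printoptions(precision=4,suppress=True)
w=optics.grab_frame("wrist");s=optics.grab_frame("side")
W=lambda x,y:(x*1.6,y*1.6)
P=[plane(w,W(*p),z) for p,z in zip([(168,123),(229,123),(168,179),(230,179)],[.088,.088,.108,.108])];print(np.array(P),np.mean(P,0))
print("pad",plane(w,W(198,145),.078),"handle",plane(w,W(196,87),.088))
K=s["mtx"];M=np.linalg.inv(s["cam_to_world"])
for p in([.528,-.147,.197],[.528,-.147,.253]):
    v=K@(M@[*p,1])[:3];print("side px",v[:2]/v[2])
cv2.imwrite("pics/w2.png",cv2.resize(cv2.cvtColor(w["color"],cv2.COLOR_RGB2BGR)[130:330,180:460],(784,560)))
E
```

```text
[[ 0.5012 -0.1846  0.088 ]
 [ 0.4947 -0.1123  0.088 ]
 [ 0.5646 -0.1789  0.108 ]
 [ 0.5579 -0.1053  0.108 ]] [ 0.5296 -0.1453  0.098 ]
pad [ 0.5282 -0.1461  0.078 ] handle [ 0.4571 -0.1551  0.088 ]
side px [304.7903 202.6705]
side px [303.5688 166.3864]
```

View pics/w2.png

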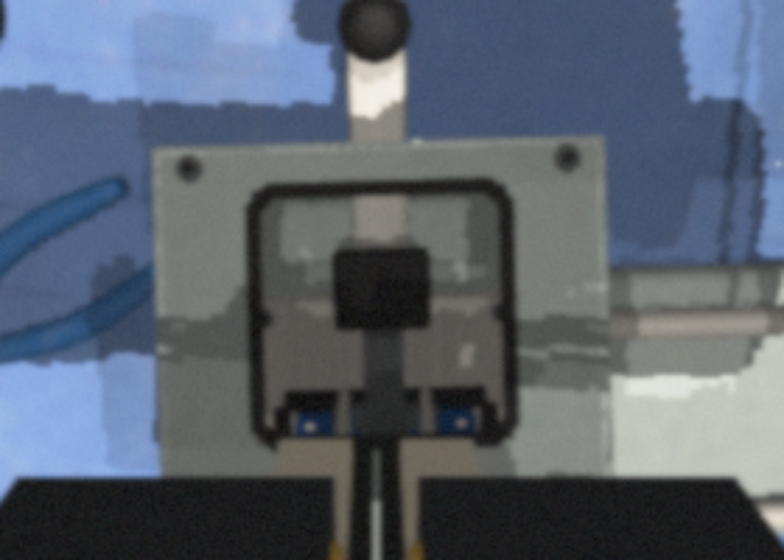

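Tips and window line up to within about 2 mm. I'll lower to just above the pad.

```bash
python3 -m jog '[[-1,[-1,1,50],0],[-1,[-1,1,90],0],[-1,[-1,1,110],0],[-1,[-1,1,110],0]]'; python3 -m jog '[[-1,[0,0,6],0],[-1,[0,0,12],0],[-1,[0,0,16],0],[-1,[0,0,16],0]]'
```

```text
t: 2.9
eef_pos: [0.5281, -0.1459, 0.0991]
ee_rot: [3.141, -0.004, -3.05]
force: [-0.8, -0.4, 1.3]
width: 0.0003
gripper_force: 0.0
t: 3.4
eef_pos: [0.5291, -0.146, 0.0852]
ee_rot: [-3.141, 0.0, -3.05]
force: [-3.0, -0.3, 6.0]
width: 0.0004
gripper_force: 3.2
```

```bash
python3 - <<'E'
from h import *
import cv2
a=cv2.cvtColor(optics.grab_frame("wrist")["color"],cv2.COLOR_RGB2BGR);b=cv2.cvtColor(optics.grab_frame("side")["color"],cv2.COLOR_RGB2BGR)
cv2.imwrite("pics/p1.png",np.hstack([cv2.resize(a,(400,300)),cv2.resize(b[180:345,240:460],(400,300),interpolation=cv2.INTER_CUBIC)]))
E
```

```text
(no output)
```

View pics/p1.png

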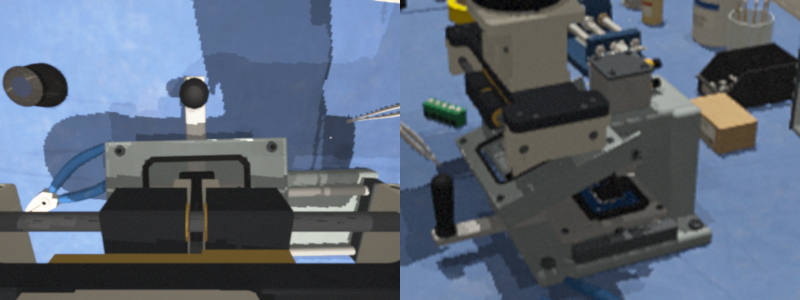

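The fingertips are through the window and pressing the pad (6 N), with the body above the guard. I'll press further, in small steps.

```bash
python3 -m jog '[[-1,[0,0,2],0],[-1,[0,0,3],0],[-1,[0,0,3],0]]'; python3 -m jog '[[-1,[0,0,1.5],0],[-1,[0,0,2],0],[-1,[0,0,2],0],[-1,[0,0,2],0]]';  python3 - <<'E'
from h import *
import cv2
b=cv2.cvtColor(optics.grab_frame("side")["color"],cv2.COLOR_RGB2BGR);p=cv2.imread("pics/side0.png")
cv2.imwrite("pics/p2.png",np.hstack([cv2.resize(x[235:335,300:400],(400,400),interpolation=cv2.INTER_CUBIC) for x in(p,b)]))
E
```

```text
t: 3.88
eef_pos: [0.529, -0.1461, 0.0824]
ee_rot: [-3.141, 0.0, -3.05]
force: [-3.9, 0.8, 6.0]
width: 0.0006
gripper_force: 3.6
t: 4.38
eef_pos: [0.5291, -0.1461, 0.0813]
ee_rot: [-3.141, 0.001, -3.049]
force: [-6.3, 0.9, 12.4]
width: 0.0008
gripper_force: 7.3
```

View pics/p2.png

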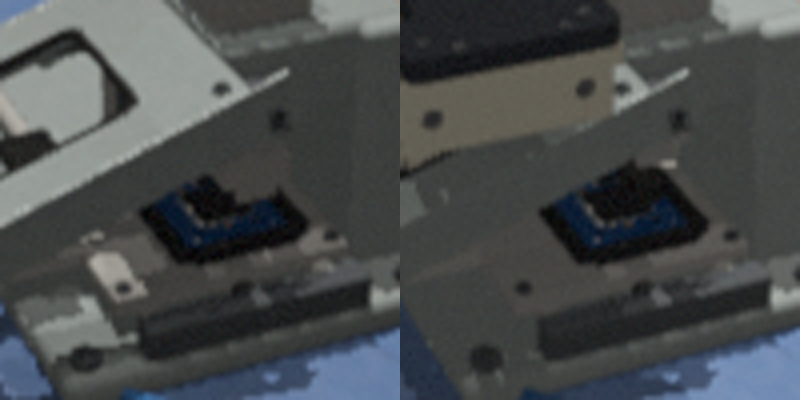

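Compared with before (left), the ram no longer covers the black connector (now fully visible at (620,200)) and the force has jumped to 12 N, so the lever is on its stop. The ram is up. I'll withdraw straight up, then come down to the right of the handle.

```bash
python3 -m jog '[[-1,[0,0,-40],0],[-1,[0,0,-80],0],[-1,[0,0,-110],0],[-1,[0,0,-110],0],[-1,[73,-56,-110],0],[-1,[73,-56,-110],0],[-1,[73,-56,-110],0]]';  python3 - <<'E'
from h import *
import cv2
a=[cv2.cvtColor(optics.grab_frame(n)["color"],cv2.COLOR_RGB2BGR) for n in("wrist","side")]
cv2.imwrite("pics/p3.png",np.hstack([cv2.resize(a[0],(400,300)),cv2.resize(a[1][180:345,240:460],(400,300),interpolation=cv2.INTER_CUBIC)]))
E
```

```text
t: 5.3
eef_pos: [0.4599, -0.2093, 0.1893]
ee_rot: [3.141, -0.0, -3.052]
force: [-0.3, 0.6, 0.6]
width: 0.0004
gripper_force: 0.0
```

View pics/p3.png

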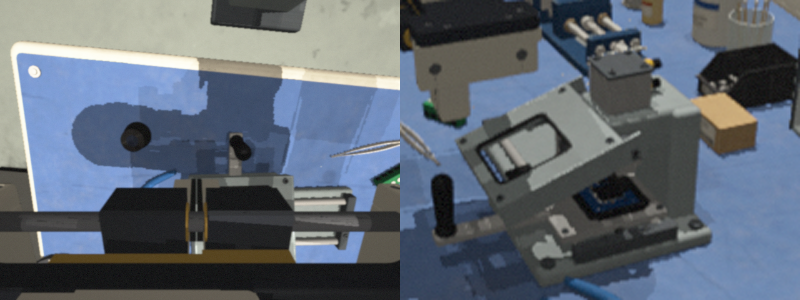

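The ram stays up, and the gripper is to the right of the handle (handle at (240,148) in the wrist view). Descending, then pushing left.

```bash
python3 -m jog '[[-1,[0,0,50],0],[-1,[0,0,100],0],[-1,[0,0,120],0],[-1,[0,0,120],0]]';  python3 -m jog '[[-1,[0,8,0],0],[-1,[0,16,0],0],[-1,[0,23,0],0],[-1,[0,30,0],0],[-1,[0,38,0],0],[-1,[0,46,0],0],[-1,[0,46,0],0]]'
```

```text
t: 5.9
eef_pos: [0.461, -0.2078, 0.0678]
ee_rot: [3.141, -0.004, -3.049]
force: [1.2, -0.2, 0.0]
width: 0.0008
gripper_force: 0.0
t: 6.78
eef_pos: [0.4573, -0.162, 0.0695]
ee_rot: [3.141, 0.0, -3.049]
force: [0.3, 0.7, 0.4]
width: 0.0004
gripper_force: 0.0
```

```bash
python3 -m jog '[[-1,[0,10,0],0],[-1,[0,20,0],0],[-1,[0,30,0],0],[-1,[0,40,0],0],[-1,[0,50,0],0]]'; python3 -m jog '[[-1,[0,10,0],0],[-1,[0,20,0],0],[-1,[0,28,0],0],[-1,[0,36,0],0],[-1,[0,40,0],0],[-1,[0,40,0],0]]'; python3 - <<'E'
from h import *
import cv2
a=[cv2.cvtColor(optics.grab_frame(n)["color"],cv2.COLOR_RGB2BGR) for n in("top","side")]
cv2.imwrite("pics/p4.png",np.hstack([cv2.resize(a[0][185:335,220:420],(400,300),interpolation=cv2.INTER_CUBIC),cv2.resize(a[1][180:345,200:420],(400,300),interpolation=cv2.INTER_CUBIC)]))
E
```

```text
t: 7.4
eef_pos: [0.4526, -0.112, 0.0695]
ee_rot: [3.142, -0.0, -3.05]
force: [-1.4, -1.1, 0.1]
width: 0.0006
gripper_force: 0.9
t: 8.15
eef_pos: [0.4496, -0.0725, 0.0697]
ee_rot: [3.141, 0.001, -3.049]
force: [0.0, -0.2, -1.5]
width: 0.0008
gripper_force: 0.0
```

View pics/p4.png

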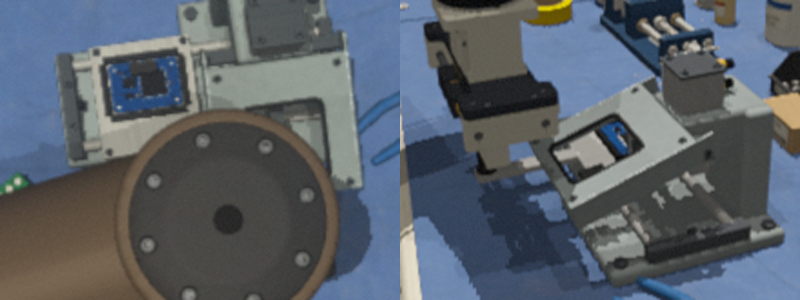

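The shuttle is nearly out, with the board (145,85) in its nest. About 8 mm remains; I'll feel for the stop.

```bash
python3 -m jog '[[-1,[0,3,0],0],[-1,[0,6,0],0],[-1,[0,6,0],0]]'; python3 -m jog '[[-1,[0,2,0],0],[-1,[0,3,0],0],[-1,[0,3,0],0]]'; python3 -m jog '[[-1,[0,1,0],0],[-1,[0,2,0],0],[-1,[0,2,0],0]]'
```

```text
t: 8.62
eef_pos: [0.4486, -0.0668, 0.0696]
ee_rot: [3.141, 0.0, -3.05]
force: [0.5, 0.1, -0.1]
width: 0.0001
gripper_force: 0.1
t: 9.0
eef_pos: [0.4483, -0.0639, 0.0695]
ee_rot: [3.142, -0.0, -3.05]
force: [0.1, -1.0, 0.2]
width: 0.0009
gripper_force: 0.3
t: 9.38
eef_pos: [0.4481, -0.0619, 0.0695]
ee_rot: [3.142, -0.0, -3.05]
force: [0.4, -0.6, -0.1]
width: 0.0006
gripper_force: 0.4
```

```bash
python3 -m jog '[[-1,[0,1,0],0],[-1,[0,2,0],0],[-1,[0,2,0],0]]'; python3 -m jog '[[-1,[0,1,0],0],[-1,[0,2,0],0],[-1,[0,2,0],0]]'; python3 -m jog '[[-1,[0,1,0],0],[-1,[0,2,0],0],[-1,[0,2,0],0]]'
```

```text
t: 9.75
eef_pos: [0.4479, -0.0609, 0.0696]
ee_rot: [-3.14, -0.001, -3.049]
force: [2.9, -9.6, -1.4]
width: 0.0008
gripper_force: 5.0
t: 10.12
eef_pos: [0.4478, -0.0604, 0.0697]
ee_rot: [-3.138, -0.001, -3.049]
force: [7.4, -23.7, -3.5]
width: 0.0006
gripper_force: 11.7
t: 10.5
eef_pos: [0.4477, -0.06, 0.0697]
ee_rot: [-3.136, -0.002, -3.048]
force: [10.3, -37.7, -5.9]
width: 0.0001
gripper_force: 18.7
```

The stop is reached. I'll back off and rise clear.

```bash
python3 -m jog '[[-1,[0,-6,0],0],[-1,[0,-25,0],0],[-1,[0,-30,0],0],[-1,[0,-30,-50],0],[-1,[0,-30,-100],0],[-1,[0,-30,-150],0],[-1,[0,-150,-150],0],[-1,[0,-250,-150],0],[-1,[0,-250,-150],0],[-1,[0,-250,-150],0],[-1,[0,-250,-150],0],[-1,[0,-250,-150],0]]'; python3 - <<'E'
from h import *
import cv2
a=[cv2.cvtColor(optics.grab_frame(n)["color"],cv2.COLOR_RGB2BGR) for n in("top","side")]
cv2.imwrite("pics/p5.png",np.hstack([cv2.resize(a[0][185:335,200:400],(400,300),interpolation=cv2.INTER_CUBIC),cv2.resize(a[1][180:345,200:420],(400,300),interpolation=cv2.INTER_CUBIC)]))
E
```

```text
t: 12.0
eef_pos: [0.4703, -0.3045, 0.2193]
ee_rot: [3.141, -0.0, -3.05]
force: [0.1, 0.6, -0.0]
width: 0.0005
gripper_force: 0.0
```

View pics/p5.png

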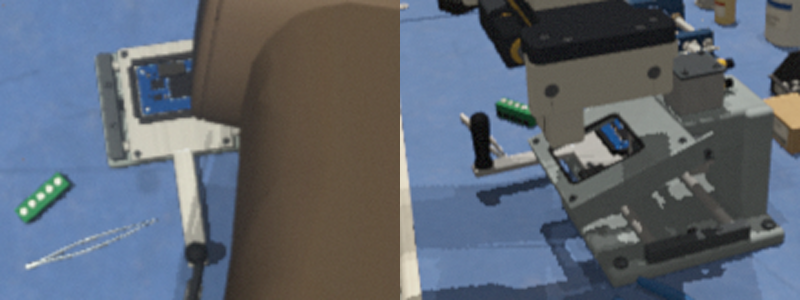

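The shuttle is against its end bar on the left, the board is in its nest, the block and tweezers have not moved, and the arm is clear.

```bash
python3 -c "
from station import order;print(order.job_done())"
```

```text
the job is handed in; nothing more can be done
None
```

I pressed the release lever to its stop and the ram sprang up. I then pushed the shuttle left to its stop, with the board still in its nest, and handed the job in at about 12 s with the arm clear. No result came back.

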